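# Rack the precision screwdrivers by size on a phone-repair bench

## Robot

A 6-joint arm with a two-finger parallel gripper is mounted at the origin on the work surface. World frame = base frame: x ahead of the robot, y to its left, z up, the work surface at z = 0. Lengths are in m, angles in rad, forces in N, time in s.
With the tool pointing down it reaches from about 0.225 to 0.725 m from the base axis. Payload 3.1 kg.
Tool frame: the origin (TCP) lies between the finger pads; the fingertips stand 19 mm ahead of it and the grasp point (between the pads) is the TCP; z points along the fingers, y is the direction in which the jaws open and shut (so a half turn about z gives the same grasp; the last joint's range is limited). The gripper opens to 85 mm and grips with 20 to 120 N. Pads are 22 mm wide; open, the fingers measure 114 mm over their backs; the gripper's body (76 mm by 85 mm) begins 54 mm behind the grasp point. The pads swing forward as they close: fully open they stand 13 mm farther back than shut.
Start: joints at [-1.23, 0.048, 0.099, 1.622, 0, 1.443], TCP at [0.237, -0.468, 0.25] pointing down, gripper open.
Joint ranges: [-2.91, 2.91], [-0.99, 1.94], [-1.21, 1.42], [-2.12, 2.29], [-1.49, 1.47], [-3.14, 3.14]. Speed limits (rad/s): [2.79, 2.79, 3.14, 3.14, 3.14, 3.14].

## Interface

Orientations are given as a 3x3 rotation matrix whose columns are the frame's x, y, z axes.
In Python, from plant import r, grab_frame gives the robot as it stands.
- The arm moves only by the tool move_arm, never from a script. Its argument "series" is a list of rows, each a list of 2 entries, a list of its own where there are three numbers: the shift along the world's x, y, z in m, then the turn, a rotation vector about the world's x, y, z in rad. A call has 1 to 20 rows; each row shifts and turns the commanded pose from where the row before left it; what a row does not reach is not made up. A row lasts 1/10 s, in which the tool goes at most 50 mm and 8.59 degrees, less where a joint would pass 70% of its speed; a pose out of reach is approached as far as the arm can. A call is refused whole if a number of a shift passes 0.05 or a number of a turn 0.15, either way. A call with a gripper value outside its range is refused whole. "gripper" is the finger opening in m, from 0 to 0.0854, set as the call begins (left out, the last holds). The fingers move at their own pace and stop on an object; "squeeze" is the grip in N (left out, the last holds). Time passes only in rows, so rows that do not move let the fingers close. It gives the time, the measured TCP pose, the force and the opening at its end, in the units of the state.
- r.observe(): the state, without advancing time (a new reading comes with each control period).
- grab_frame(name): name is "side" or "top"; returns a dict with "frame" (420x560x3 uint8, red, green, blue), "range_z" (420x560 float32, m along the optical axis (not along the pixel's ray), 0 where there is no reading), "mtx" (3x3 intrinsics, pixels), "dist_coeffs" ([k1, k2, p1, p2, k3] as OpenCV has them; the pictures are not rectified), "pose" (4x4, takes a point from camera to world coordinates). Camera axes: x right, y down, z forward; pixel columns grow to the right and rows downward; lengths in m; the calibration is good to about 2 mm. A picture is of the moment at which its call begins.
- r.finish_job(): hands the job in, once; it reports no verdict.
The state is a dict: "time": time; "q": joint angles; "qvel": joint speeds; "joint_torque": joint torques, N m; "ee_pos": TCP position; "ee_rot": TCP orientation; "contact_force": force on the tool from outside, world axes, zero at the start; "moment": the same for the moment, N m; "finger_gap": finger opening in m.
Only numpy, scipy, OpenCV 4.12 (cv2) and the standard library are available. Lean on these libraries where they do the work, as an engineer would, in place of code of your own. Each camera call takes 0.05 s, during which the arm holds its last target.

## Task

Tidy the repair bench: put the four precision screwdrivers into the driver rack, one to a notch, in order of length with the shortest in the notch next to the yellow end plate and the longest next to the black one. Lay each with the middle of its handle midway between the two rails, sunk home in the notch in both rails, all blades pointing away from the robot. Do not disturb the phone circuit board lying among the drivers.

Things in the scene. Friction and masses are not known exactly. Their poses are not given: they have to be found in the camera images.
- driver_1_center (a point): Shortest of four screwdrivers: bare aluminium handle, blue cap and bands; 122 mm long, 20 g. Eight-sided handle 12 mm across flats, 84 mm long, 10 mm cap behind it, 4 mm thick blade 28 mm past its front. Starts flat on the bench, blade roughly away from the robot, two flats upright. Point: middle of the handle, half-way up (6 mm), near the balance point; x towards the blade tip, z up.
- driver_2_center (a point): Second shortest of four screwdrivers: copper handle, purple cap and bands; 148 mm long, 28 g. Eight-sided handle 14 mm across flats, 90 mm long, 10 mm cap behind it, 4 mm thick blade 48 mm past its front. Starts flat on the bench, blade roughly away from the robot, two flats upright. Point: middle of the handle, half-way up (7 mm), near the balance point; x towards the blade tip, z up.
- driver_3_center (a point): Second longest of four screwdrivers: black handle, red cap, steel bands; 174 mm long, 36 g. Eight-sided handle 16 mm across flats, 96 mm long, 10 mm cap behind it, 4 mm thick blade 68 mm past its front. Starts flat on the bench, blade roughly away from the robot, two flats upright. Point: middle of the handle, half-way up (8 mm), near the balance point; x towards the blade tip, z up.
- driver_4_center (a point): Longest of four screwdrivers: black handle, green cap and bands; 200 mm long, 46 g. Eight-sided handle 18 mm across flats, 102 mm long, 10 mm cap behind it, 4 mm thick blade 88 mm past its front. Starts flat on the bench, blade roughly away from the robot, two flats upright. Point: middle of the handle, half-way up (9 mm), near the balance point; x towards the blade tip, z up.
- notch_1: V-notch 1 of 4 in the low driver rack, counted along the rack's +y. Rack (fixed; placed and turned anew each start): aluminium base, two blue rails 8 mm thick, 44 mm clear between; a driver lies across both. Origin midway between the rails, on the notch's centre line, level with the pads' top. x along the notch, away from the robot; y along the rack; z up.
- notch_2: V-notch 2 of 4 in the low driver rack, counted along the rack's +y. Floor: two black rubber pads 20 mm wide, 27 mm above the bench; sides slope at 45 degrees up to teeth 38 mm above the bench. Origin midway between the rails, on the notch's centre line, level with the pads' top. x along the notch, away from the robot; y along the rack; z up.
- notch_3: V-notch 3 of 4 in the low driver rack, counted along the rack's +y. Notches are 45 mm apart. The base plate between the rails is 6 mm above the bench; the rack is 80 mm deep (x). Origin midway between the rails, on the notch's centre line, level with the pads' top. x along the notch, away from the robot; y along the rack; z up.
- notch_4: V-notch 4 of 4 in the low driver rack, counted along the rack's +y. Equal to the other three notches. Origin midway between the rails, on the notch's centre line, level with the pads' top. x along the notch, away from the robot; y along the rack; z up.
- end_yellow: Yellow end plate of the driver rack, 80 x 11 mm, 44 mm high: the small end. At either end of the rack (a black one is at the other), 40 mm from the nearest notch's centre line; which end varies. Origin: middle of its edge facing the robot, at bench level, 40 mm nearer the robot than the notch origins; axes as theirs.
- board_center (a point): Phone circuit board, teal with chips, 72 x 40 mm, about 4 mm high, lying loose on the bench between two places where screwdrivers lie; leave it alone. Point: its middle; z up.

How it is judged:
At the end, for the whole second after the job is handed in: From the yellow end: drivers shortest to longest, one per notch, handle middle within 15 mm along and 11 mm across the notch origin, seated (height -4 to +5 mm of resting on the pads), within 0.17 rad of the notch, blades away from the robot, at rest (((y of end_yellow in the frame of notch_1 below 0 m and (x of driver_1_center in the frame of notch_1 between -0.015 and 0.015 m and y of driver_1_center in the frame of notch_1 between -0.011 and 0.011 m and z of driver_1_center in the frame of notch_1 between 0.002 and 0.011 m and angle between the x axis of driver_1_center and the x axis of notch_1, either way round below 0.17 rad) and (x of driver_2_center in the frame of notch_2 between -0.015 and 0.015 m and y of driver_2_center in the frame of notch_2 between -0.011 and 0.011 m and z of driver_2_center in the frame of notch_2 between 0.003 and 0.012 m and angle between the x axis of driver_2_center and the x axis of notch_2, either way round below 0.17 rad) and (x of driver_3_center in the frame of notch_3 between -0.015 and 0.015 m and y of driver_3_center in the frame of notch_3 between -0.011 and 0.011 m and z of driver_3_center in the frame of notch_3 between 0.004 and 0.013 m and angle between the x axis of driver_3_center and the x axis of notch_3, either way round below 0.17 rad) and (x of driver_4_center in the frame of notch_4 between -0.015 and 0.015 m and y of driver_4_center in the frame of notch_4 between -0.011 and 0.011 m and z of driver_4_center in the frame of notch_4 between 0.005 and 0.014 m and angle between the x axis of driver_4_center and the x axis of notch_4, either way round below 0.17 rad)) or (y of end_yellow in the frame of notch_1 above 0 m and (x of driver_1_center in the frame of notch_4 between -0.015 and 0.015 m and y of driver_1_center in the frame of notch_4 between -0.011 and 0.011 m and z of driver_1_center in the frame of notch_4 between 0.002 and 0.011 m and angle between the x axis of driver_1_center and the x axis of notch_4, either way round below 0.17 rad) and (x of driver_2_center in the frame of notch_3 between -0.015 and 0.015 m and y of driver_2_center in the frame of notch_3 between -0.011 and 0.011 m and z of driver_2_center in the frame of notch_3 between 0.003 and 0.012 m and angle between the x axis of driver_2_center and the x axis of notch_3, either way round below 0.17 rad) and (x of driver_3_center in the frame of notch_2 between -0.015 and 0.015 m and y of driver_3_center in the frame of notch_2 between -0.011 and 0.011 m and z of driver_3_center in the frame of notch_2 between 0.004 and 0.013 m and angle between the x axis of driver_3_center and the x axis of notch_2, either way round below 0.17 rad) and (x of driver_4_center in the frame of notch_1 between -0.015 and 0.015 m and y of driver_4_center in the frame of notch_1 between -0.011 and 0.011 m and z of driver_4_center in the frame of notch_1 between 0.005 and 0.014 m and angle between the x axis of driver_4_center and the x axis of notch_1, either way round below 0.17 rad))) and x of end_yellow in the frame of driver_1_center below 0.005 m and x of end_yellow in the frame of driver_2_center below 0.005 m and x of end_yellow in the frame of driver_3_center below 0.005 m and x of end_yellow in the frame of driver_4_center below 0.005 m and linear speed of each of driver_1, driver_2, driver_3, driver_4 below 0.02 m/s); the robot touches nothing.
It fails at once if the circuit board is pushed or lifted more than 15 mm (distance of board_center from where it was at the start of the episode above 0.015 m).
It also fails if it takes over 102 s, if anything falls off the work surface, if the arm or the gripper's body presses on something with over 40 N, if the wrist force passes 120 N, or if a joint passes its speed limit or range.

## Working session

There is one attempt and no reset: what is moved stays moved. The work goes in short steps, Python scripts to look and compute and a tool call to move; the robot and the scene stay as the last step left them, time stands still between calls to the robot, and variables do not carry over. Pictures are saved under pics/ and viewed, and the job is handed in when it is done.

Besides the shell and the picture viewer there is one more tool, called after ">>>" as name([rows], argument=value, ...), one row to a line, values as JSON. move_arm: Moves the arm, as the interface text tells. Its arguments: {"type":"object","properties":{"series":{"type":"array"},"gripper":{"type":"number"},"squeeze":{"type":"number"}},"required":["series"]}

```bash
ls; mkdir -p pics; cat > h.py <<'E'
import numpy as np, cv2
from plant import r, grab_frame
def save(n,f): cv2.imwrite('pics/'+n+'.png', f['frame'][:,:,::-1])
def rays(f,uv):
    uv=np.array(uv,float).reshape(-1,1,2)
    n=cv2.undistortPoints(uv,np.array(f['mtx']),np.array(f['dist_coeffs'])).reshape(-1,2)
    d=np.c_[n,np.ones(len(n))]; P=np.array(f['pose'])
    return P[:3,3], d@P[:3,:3].T
def onplane(f,uv,z):
    o,d=rays(f,uv); return o+d*((z-o[2])/d[:,2])[:,None]
def depthpt(f,uv):
    o,d=rays(f,uv); uv=np.array(uv,int).reshape(-1,2)
    return o+d*f['range_z'][uv[:,1],uv[:,0]][:,None]
E
python3 - <<'E'
from h import *
import pickle
for n in('top','side'):
    f=grab_frame(n); save(n+'0',f); pickle.dump(f,open(n+'0.pkl','wb'))
    print(n,f['mtx'],f['dist_coeffs'],f['pose'])
print(r.observe())
E
```

```text
pics
top [[493.61928824   0.         279.90799023]
 [  0.         493.61928824 204.18161104]
 [  0.           0.           1.        ]] [-0.10374954  0.          0.          0.          0.        ] [[ 0.00301118 -0.99809384  0.06164105  0.48403105]
 [-0.99992455 -0.00373936 -0.01170125 -0.02268885]
 [ 0.01190944 -0.06160116 -0.99802979  1.05006093]
 [ 0.          0.          0.          1.        ]]
side [[474.86384533   0.         264.76095064]
 [  0.         474.86384533 203.69507989]
 [  0.           0.           1.        ]] [-0.15148135  0.          0.          0.          0.        ] [[ 0.96253881 -0.20754221  0.17448572  0.37105442]
 [-0.2709753  -0.71360748  0.64601606 -0.63323243]
 [-0.00956129 -0.66909686 -0.74311371  0.71944532]
 [ 0.          0.          0.          1.        ]]
{'time': 0.1, 'q': array([-1.22977805e+00,  4.86897089e-02,  9.77507801e-02,  1.62200325e+00,
        1.69306015e-05,  1.44303954e+00]), 'qvel': array([ 0.00086342, -0.00168787,  0.00102114,  0.00013322, -0.0006604 ,
        0.00278448]), 'joint_torque': array([ 2.50307508e-03, -3.39848828e+01,  3.20937037e+01,  1.58101832e-02,
       -2.34864910e-04, -1.41900198e-07]), 'ee_pos': array([ 0.23703255, -0.46787073,  0.24922553]), 'ee_rot': array([[ 8.92122487e-01,  4.51793067e-01, -7.01718137e-04],
       [ 4.51793519e-01, -8.92120229e-01,  2.02794529e-03],
       [ 2.90194678e-04, -2.12620730e-03, -9.99997698e-01]]), 'contact_force': array([-0.40055308,  0.31370508, -0.02301127]), 'moment': array([ 0.01704784, -0.00194366, -0.05113317]), 'finger_gap': 0.08559950670148173}
```

View pics/top0.png

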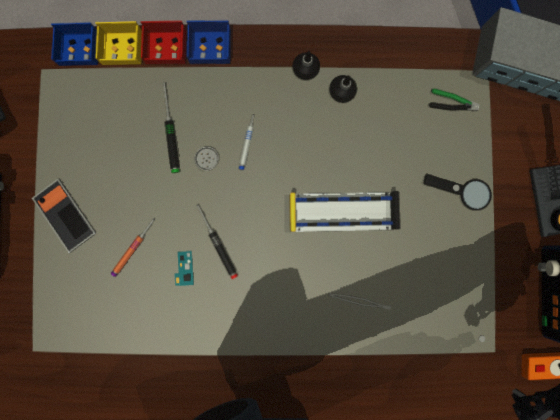

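View pics/side0.png

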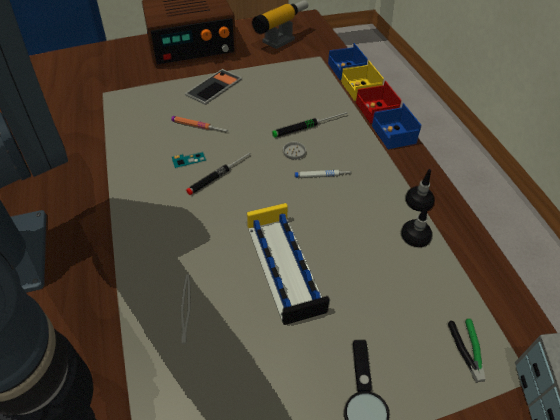

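The top view shows the rack at about (345,212) with its yellow plate on the left (+y) and black on the right. The drivers are copper (127,255), red (220,245), green (171,135) and blue (246,142), and the board is at (184,268). Next I build height maps.

```bash
python3 - <<'E'
from h import *
import pickle
for n in('top','side'):
    f=pickle.load(open(n+'0.pkl','rb'))
    H,W=f['range_z'].shape
    u,v=np.meshgrid(np.arange(W),np.arange(H))
    p=depthpt(f,np.c_[u.ravel(),v.ravel()]).reshape(H,W,3)
    np.save(n+'_p.npy',p)
    z=p[...,2]; print(n,(f['range_z']==0).mean())
    for (a,b) in ([(300,100),(100,320),(250,120)] if n=='top' else [(350,230),(250,110)]):
        q=z[b-5:b+5,a-5:a+5]; print('bench',q.mean(),q.std())
    m=np.clip((z+0.005)/0.06*255,0,255).astype(np.uint8)
    if n=='top': c=(slice(60,300),slice(90,420))
    else: c=(slice(90,340),slice(150,440))
    A=cv2.resize(f['frame'][c][:,:,::-1],None,fx=2.4,fy=2.4,interpolation=cv2.INTER_CUBIC)
    B=cv2.resize(m[c],None,fx=2.4,fy=2.4)
    cv2.imwrite(f'pics/{n}_crop.png',A);cv2.imwrite(f'pics/{n}_h.png',B)
E
```

```text
top 0.003949829931972789
bench 0.0011002614029510637 0.0019905469118797737
bench 0.0007634334083990235 0.0020382693988406945
bench 0.023405434140741244 0.14670796111927847
side 0.004030612244897959
bench 0.0009702845279083006 0.0011441119347808302
bench 0.0003602734559257881 0.0014569466071497363
```

View pics/top_crop.png

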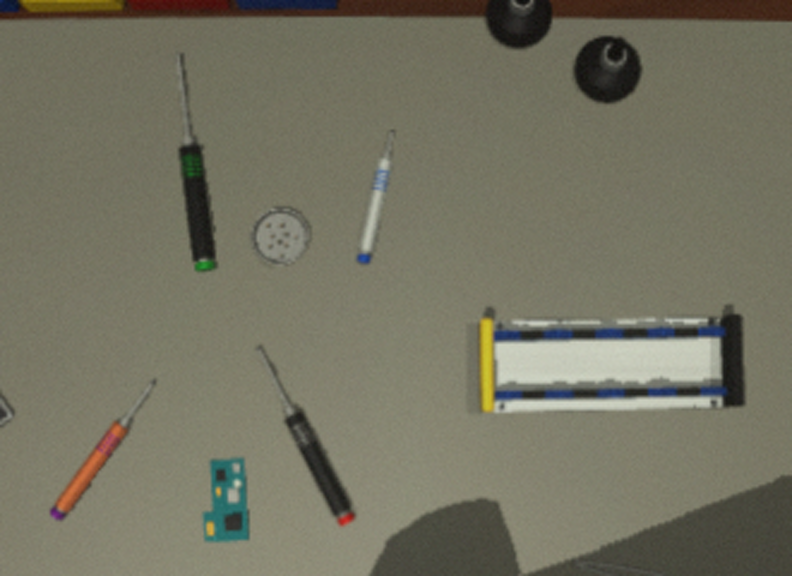

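View pics/top_h.png

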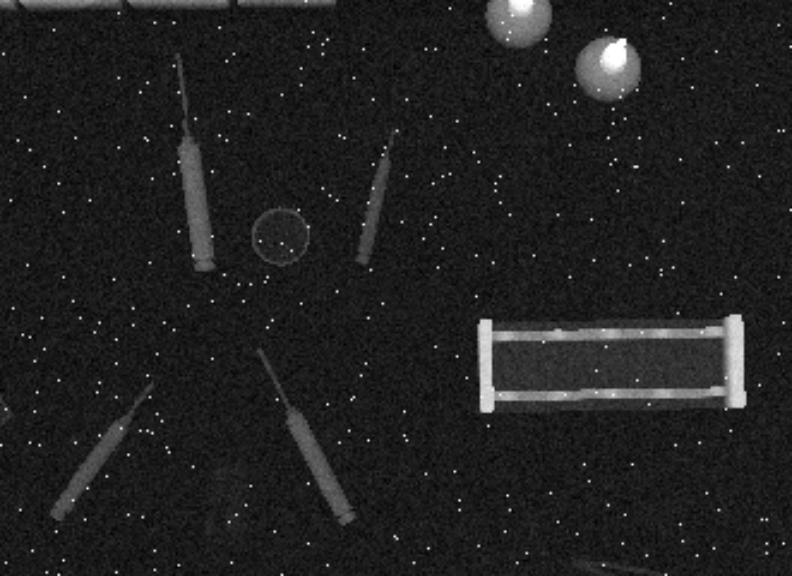

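View pics/side_crop.png

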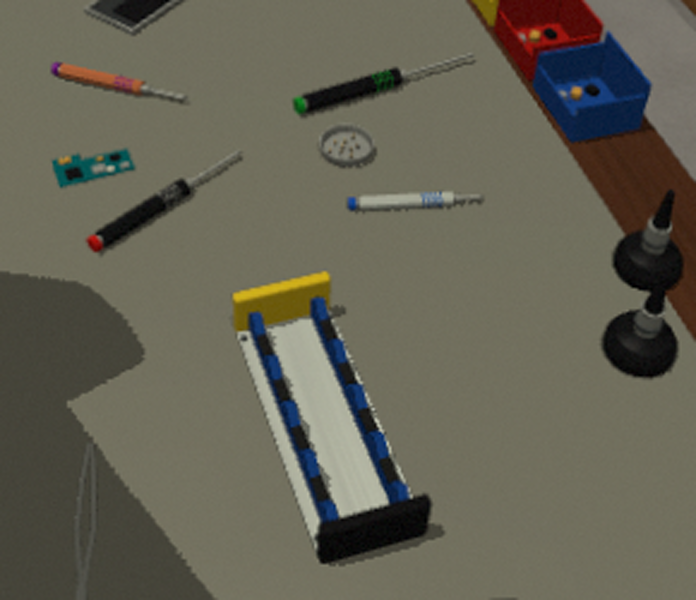

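```bash
cat > meas.py <<'E'
from h import *
import pickle
D={1:(246,142),2:(127,255),3:(220,245),4:(171,135)}
S={1:(320,174),2:(198,124),3:(215,175),4:(303,126)}
Rr={1:.006,2:.007,3:.008,4:.009}; HL={1:.084,2:.090,3:.096,4:.102}; BL={1:.028,2:.048,3:.068,4:.088}
def mask(f):
    im=f['frame'].astype(np.float32)
    bg=np.stack([cv2.medianBlur(f['frame'][...,k],61) for k in range(3)],-1).astype(np.float32)
    return (np.abs(im-bg).max(-1)>22).astype(np.uint8)
def drv(f,m,seed,z,ids,p=None):
    n,lab,st,_=cv2.connectedComponentsWithStats(m,connectivity=8)
    w=lab[seed[1]-6:seed[1]+7,seed[0]-6:seed[0]+7]; w=w[w>0]
    k=np.bincount(w).argmax()
    vv,uu=np.nonzero(lab==k)
    P=onplane(f,np.c_[uu,vv],z)[:,:2]
    c=P.mean(0); 
    U,s,Vt=np.linalg.svd(P-c,full_matrices=False); a=Vt[0]; a=a*np.sign(a[0])
    t=(P-c)@a
    # axis refined by binned centres on the handle (rear part)
    n_=np.array([-a[1],a[0]]); wv=(P-c)@n_
    t0=t.min()
    hs=(t>t0+.008)&(t<t0+.01+HL[ids]-.005)
    bins=np.round((t[hs])/0.004); cb=[(t[hs][bins==b].mean(),(wv[hs][bins==b].max()+wv[hs][bins==b].min())/2,np.ptp(wv[hs][bins==b])) for b in np.unique(bins)]
    cb=np.array(cb); co=np.polyfit(cb[:,0],cb[:,1],1)
    yaw=np.arctan2(a[1],a[0])+np.arctan(co[0])
    tm=t0+.01+HL[ids]/2
    ctr=c+a*tm+n_*np.polyval(co,tm)
    return ctr,yaw,np.ptp(t),np.median(cb[:,2])
E
python3 - <<'E'
from meas import *
for n,SS in(('top',D),('side',S)):
    f=pickle.load(open(n+'0.pkl','rb')); m=mask(f); p=np.load(n+'_p.npy')
    cv2.imwrite(f'pics/{n}_mask.png',m*255)
    for i in range(1,5):
        c,y,L,w=drv(f,m,SS[i],Rr[i],i)
        z=p[SS[i][1]-3:SS[i][1]+4,SS[i][0]-3:SS[i][0]+4,2]
        print(n,i,c.round(4),'yaw',round(y,3),'L',round(L,4),'w',round(w,4),'ztop',np.percentile(z,75).round(4))
E
```

```text
top 1 [0.6734 0.0383] yaw -0.197 L 0.0979 w 0.0072 ztop 0.0134
top 2 [0.4403 0.288 ] yaw -0.62 L 0.1122 w 0.0155 ztop 0.0147
top 3 [0.4452 0.0856] yaw 0.488 L 0.1746 w 0.0202 ztop 0.0171
top 4 [0.6744 0.1964] yaw 0.16 L 0.1353 w 0.0217 ztop 0.0198
side 1 [0.6717 0.0388] yaw -0.193 L 0.1063 w 0.0185 ztop 0.0117
side 2 [0.4366 0.2904] yaw -0.643 L 0.1519 w 0.0215 ztop 0.0134
side 3 [0.443  0.0854] yaw 0.483 L 0.1724 w 0.025 ztop 0.0149
side 4 [0.6725 0.1958] yaw 0.13 L 0.1989 w 0.0294 ztop 0.0166
```

View pics/side_mask.png

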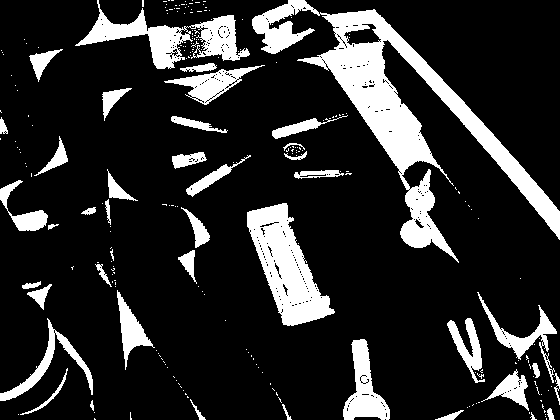

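View pics/top_mask.png

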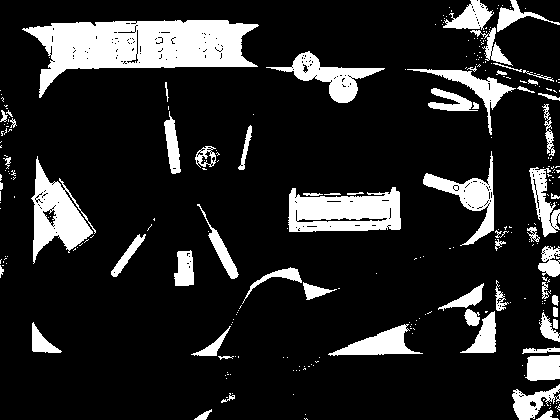

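The two views agree to about 2–4 mm on each driver, and the heights and lengths match the text. Now the rack.

```bash
cat > rack.py <<'E'
from h import *
import pickle
for n,roi in(('top',(275,180,410,240)),('side',(235,195,340,330))):
    f=pickle.load(open(n+'0.pkl','rb')); p=np.load(n+'_p.npy')
    u0,v0,u1,v1=roi; im=f['frame'][v0:v1,u0:u1]; hsv=cv2.cvtColor(im,cv2.COLOR_RGB2HSV)
    pz=cv2.medianBlur(p[...,2].astype(np.float32),3)[v0:v1,u0:u1]
    H=(pz>.018)&(pz<.06)
    vv,uu=np.nonzero(H); P=p[v0:v1,u0:u1][H]; 
    ok=(P[:,2]>.015)&(P[:,2]<.06); P=P[ok]
    box=cv2.minAreaRect((P[:,:2]*1000).astype(np.float32)); print(n,'depth rect',box)
    yel=cv2.inRange(hsv,(20,120,80),(35,255,255))>0
    vv,uu=np.nonzero(yel); print('yellow height q',np.percentile(p[v0:v1,u0:u1][yel][:,2],[50,90,97]).round(4))
    top=(yel&(pz>.039)); vv,uu=np.nonzero(top); Q=onplane(f,np.c_[uu+u0,vv+v0],.044)
    print('yellow top rect',cv2.minAreaRect((Q[:,:2]*1000).astype(np.float32)), Q[:,:2].mean(0))
    blk=(im.max(-1)<60)&(pz>.039); k=cv2.morphologyEx(blk.astype(np.uint8),cv2.MORPH_OPEN,np.ones((2,2)))
    vv,uu=np.nonzero(k); Q=onplane(f,np.c_[uu+u0,vv+v0],.044)
    print('black top rect',cv2.minAreaRect((Q[:,:2]*1000).astype(np.float32)), Q[:,:2].mean(0))
    blue=cv2.inRange(hsv,(100,120,40),(130,255,255))
    big=cv2.resize(im[:,:,::-1],None,fx=5.5 if n=='top' else 4.3,fy=5.5 if n=='top' else 4.3,interpolation=cv2.INTER_NEAREST)
    cv2.imwrite(f'pics/{n}_rack.png',big)
E
python3 rack.py
```

```text
top depth rect ((533.03271484375, -167.82582092285156), (78.68997955322266, 227.9377899169922), 1.1790337562561035)
yellow height q [0.044  0.0463 0.0477]
yellow top rect ((530.361572265625, -60.22831726074219), (77.6502685546875, 10.199566841125488), 0.1088232472538948) [ 0.52892152 -0.05956151]
black top rect ((534.10205078125, -276.0387878417969), (76.3741683959961, 10.282020568847656), 1.554441213607788) [ 0.53395049 -0.27632936]
side depth rect ((532.0075073242188, -166.160400390625), (80.3271255493164, 230.2495574951172), 1.2559055089950562)
yellow height q [0.0339 0.0445 0.0455]
yellow top rect ((529.31640625, -61.37053680419922), (78.80681610107422, 14.082218170166016), 0.467767596244812) [ 0.52914799 -0.06134734]
black top rect ((534.982177734375, -278.07861328125), (78.98722076416016, 12.714818000793457), 0.9922499060630798) [ 0.53495189 -0.27829991]
```

View pics/top_rack.png

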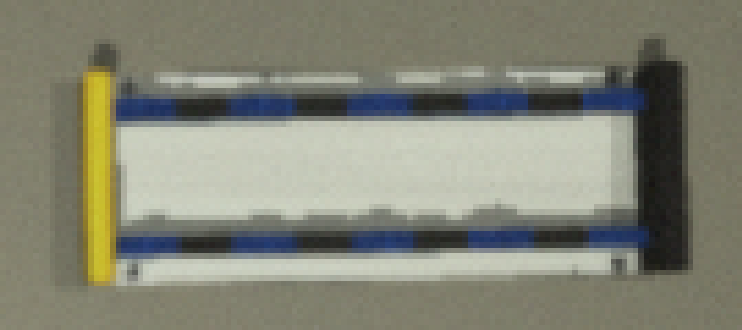

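View pics/side_rack.png

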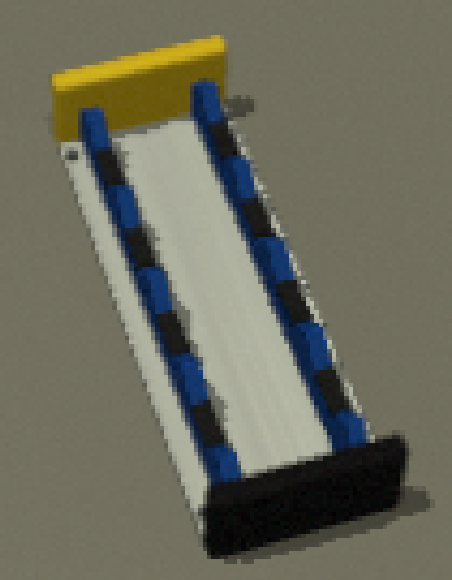

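```bash
python3 - <<'E'
from h import *
import pickle
T=np.array([[(202,108),(205,243)],[(320,106),(322,241)],[(440,104),(440,239)],[(557,102),(558,237)]],float)
S=np.array([[(222,138),(110,166)],[(258,218),(140,247)],[(294,301),(174,331)],[(330,388),(209,422)]],float)
for n,A,s,o in(('top',T,5.5,(275,180)),('side',S,4.3,(235,195))):
    f=pickle.load(open(n+'0.pkl','rb'))
    p=np.load(n+'_p.npy')
    uv=A.reshape(-1,2)/s+o
    P=onplane(f,uv,.027)[:,:2].reshape(4,2,2); print(n,P.mean(1).round(4).tolist(),'railgap',(P[:,0]-P[:,1]).mean(0))
    print([np.median(p[int(v)-1:int(v)+2,int(u)-1:int(u)+2,2]).round(4) for u,v in uv])
c=np.array([.532,-.168]);a=.021
y=np.array([-np.sin(a),np.cos(a)])
for k in range(4): print('notch',k+1,(c+y*(k-1.5)*.045).round(4))
E
```

```text
top [[0.5314, -0.1014], [0.5323, -0.1459], [0.5332, -0.1912], [0.5341, -0.2362]] railgap [0.05116676 0.00033098]
[np.float64(0.0263), np.float64(0.0261), np.float64(0.0278), np.float64(0.0272), np.float64(0.0274), np.float64(0.0268), np.float64(0.0272), np.float64(0.0266)]
side [[0.5315, -0.1004], [0.5326, -0.1459], [0.5339, -0.1904], [0.5345, -0.2346]] railgap [0.05134707 0.00096985]
[np.float64(0.0272), np.float64(0.0269), np.float64(0.0271), np.float64(0.0271), np.float64(0.0262), np.float64(0.0268), np.float64(0.0275), np.float64(0.0265)]
notch 1 [ 0.5334 -0.2355]
notch 2 [ 0.5325 -0.1905]
notch 3 [ 0.5315 -0.1455]
notch 4 [ 0.5306 -0.1005]
```

>>> move_arm([
  [[0.0256, 0.0298, -0.0076], [0, 0, 0.1458]],
  [[0.0256, 0.0298, -0.0076], [0, 0, 0.1458]],
  [[0.0256, 0.0298, -0.0076], [0, 0, 0.1458]],
  [[0.0256, 0.0298, -0.0076], [0, 0, 0.1458]],
  [[0.0256, 0.0298, -0.0076], [0, 0, 0.1458]],
  [[0.0256, 0.0298, -0.0076], [0, 0, 0.1458]],
  [[0.0256, 0.0298, -0.0076], [0, 0, 0.1458]],
  [[0.0256, 0.0298, -0.0076], [0, 0, 0.1458]],
  [[0.0256, 0.0298, -0.0076], [0, 0, 0.1458]],
  [[0.0256, 0.0298, -0.0076], [0, 0, 0.1458]],
  [[0.0256, 0.0298, -0.0076], [0, 0, 0.1458]],
  [[0.0256, 0.0298, -0.0076], [0, 0, 0.1458]],
  [[0.0256, 0.0298, -0.0076], [0, 0, 0.1458]],
  [[0.0256, 0.0298, -0.0076], [0, 0, 0.1458]],
  [[0.0256, 0.0298, -0.0076], [0, 0, 0.1458]],
  [[0.0256, 0.0298, -0.0076], [0, 0, 0.1458]],
  [[0.0256, 0.0298, -0.0076], [0, 0, 0.1458]],
  [[0, 0, 0], [0, 0, 0]],
  [[0, 0, 0], [0, 0, 0]],
  [[0, 0, 0], [0, 0, 0]],
], gripper=0.045, squeeze=30)

```text
time: 2.1
ee_pos: [0.6718, 0.0376, 0.121]
ee_rot: [[-0.981, 0.194, -0.001], [0.194, 0.981, -0.0], [0.001, -0.001, -1.0]]
contact_force: [0.2, -0.4, 0.3]
finger_gap: 0.0449
```

```bash
cat > st.py <<'E'
from h import *
s=r.observe(); R=s['ee_rot']
print('t',round(s['time'],2),'pos',s['ee_pos'].round(4),'yawx',np.arctan2(R[1,0],R[0,0]).round(3),'z',R[:,2].round(3),'gap',round(s['finger_gap'],4),'F',s['contact_force'].round(1),'q',s['q'].round(2))
E
python3 st.py
```

```text
t 2.1 pos [0.6718 0.0376 0.121 ] yawx 2.946 z [-0.001 -0.    -1.   ] gap 0.0449 F [ 0.2 -0.4  0.3] q [-0.04  0.45  0.31  1.44 -0.    0.15]
```

>>> move_arm([
  [[0.0005, 0.001, -0.022], [0, 0, 0]],
  [[0, 0, -0.022], [0, 0, 0]],
  [[0, 0, -0.022], [0, 0, 0]],
  [[0, 0, -0.022], [0, 0, 0]],
  [[0, 0, -0.005], [0, 0, 0]],
  [[0, 0, -0.005], [0, 0, 0]],
  [[0, 0, 0], [0, 0, 0]],
  [[0, 0, 0], [0, 0, 0]],
])

```text
time: 2.9
ee_pos: [0.6739, 0.0389, 0.0249]
ee_rot: [[-0.981, 0.194, 0.003], [0.194, 0.981, -0.0], [-0.003, 0.0, -1.0]]
contact_force: [0.7, -0.6, -0.1]
finger_gap: 0.0451
```

```bash
python3 st.py; python3 - <<'E'
from h import *
f=grab_frame('side'); cv2.imwrite('pics/g1.png',cv2.resize(f['frame'][100:240,230:420,::-1],None,fx=4,fy=4))
E
```

```text
t 2.9 pos [0.6739 0.0389 0.0249] yawx 2.947 z [ 0.003 -0.    -1.   ] gap 0.0451 F [ 0.7 -0.6 -0.1] q [-0.04  0.49  0.18  1.26 -0.    0.15]
```

View pics/g1.png

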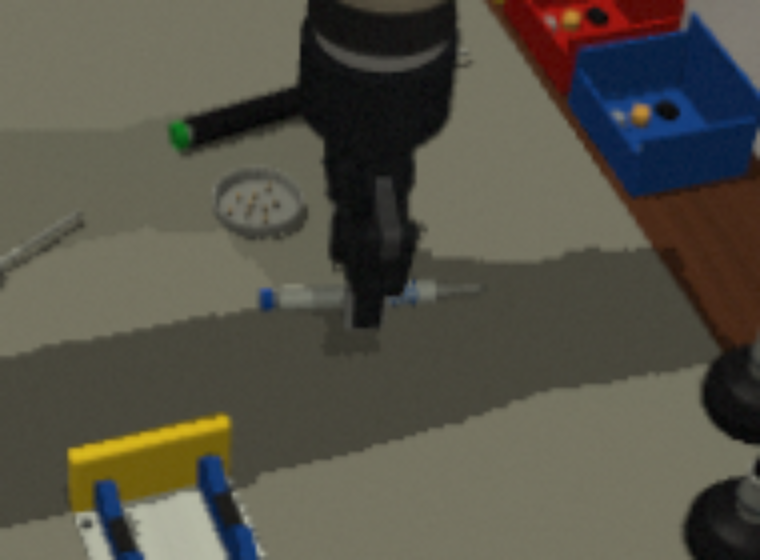

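The fingers straddle the handle near its middle in the crop (365,300). Closing now.

>>> move_arm([
  [[-0.001, 0, -0.003], [0, 0, 0]],
  [[0, 0, 0], [0, 0, 0]],
  [[0, 0, 0], [0, 0, 0]],
  [[0, 0, 0], [0, 0, 0]],
  [[0, 0, 0], [0, 0, 0]],
  [[0, 0, 0], [0, 0, 0]],
  [[0, 0, 0], [0, 0, 0]],
  [[0, 0, 0], [0, 0, 0]],
], gripper=0, squeeze=40)

```text
time: 3.75
ee_pos: [0.6721, 0.0393, 0.0204]
ee_rot: [[-0.981, 0.193, 0.001], [0.193, 0.981, 0.0], [-0.0, 0.0, -1.0]]
contact_force: [0.1, 0.0, 2.3]
finger_gap: 0.0104
```

```bash
python3 st.py
```

```text
t 3.75 pos [0.6721 0.0393 0.0204] yawx 2.947 z [ 0.001  0.    -1.   ] gap 0.0104 F [0.1 0.  2.3] q [-0.04  0.49  0.18  1.25  0.    0.15]
```

>>> move_arm([
  [[0, 0, 0.02], [0, 0, 0]],
  [[0, 0, 0.025], [0, 0, 0]],
  [[0, 0, 0.025], [0, 0, 0]],
  [[0, 0, 0.025], [0, 0, 0]],
  [[-0.0176, -0.0175, 0], [0, 0, 0.027]],
  [[-0.0176, -0.0175, 0], [0, 0, 0.027]],
  [[-0.0176, -0.0175, 0], [0, 0, 0.027]],
  [[-0.0176, -0.0175, 0], [0, 0, 0.027]],
  [[-0.0176, -0.0175, 0], [0, 0, 0.027]],
  [[-0.0176, -0.0175, 0], [0, 0, 0.027]],
  [[-0.0176, -0.0175, 0], [0, 0, 0.027]],
  [[-0.0176, -0.0175, 0], [0, 0, 0.027]],
  [[0, 0, 0], [0, 0, 0]],
  [[0, 0, 0], [0, 0, 0]],
  [[0, 0, 0], [0, 0, 0]],
])

```text
time: 5.25
ee_pos: [0.5315, -0.1003, 0.115]
ee_rot: [[-1.0, -0.022, 0.0], [-0.022, 1.0, 0.0], [-0.0, 0.0, -1.0]]
contact_force: [0.8, 0.3, 0.6]
finger_gap: 0.0105
```

```bash
python3 st.py; python3 - <<'E'
from h import *
f=grab_frame('side'); cv2.imwrite('pics/g2.png',cv2.resize(f['frame'][100:290,190:400,::-1],None,fx=3,fy=3))
f=grab_frame('top'); cv2.imwrite('pics/g2t.png',cv2.resize(f['frame'][120:270,230:420,::-1],None,fx=4,fy=4))
E
```

```text
t 5.25 pos [ 0.5315 -0.1003  0.115 ] yawx -3.12 z [ 0.  0. -1.] gap 0.0105 F [0.8 0.3 0.6] q [-0.31  0.1  -0.11  1.36  0.   -0.33]
```

View pics/g2.png

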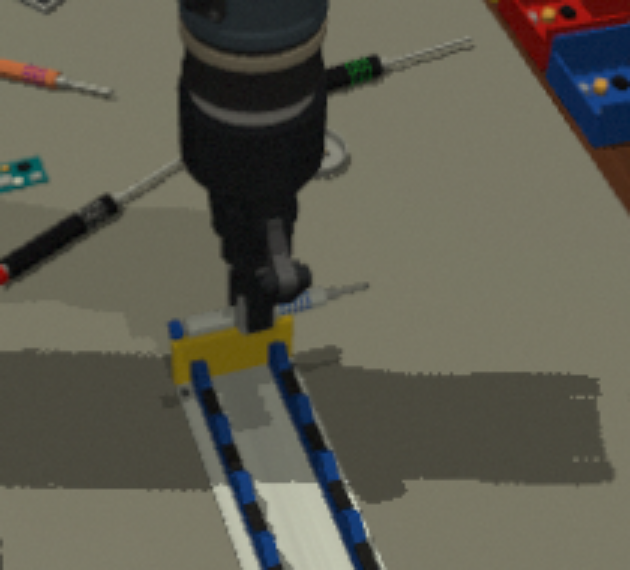

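View pics/g2t.png

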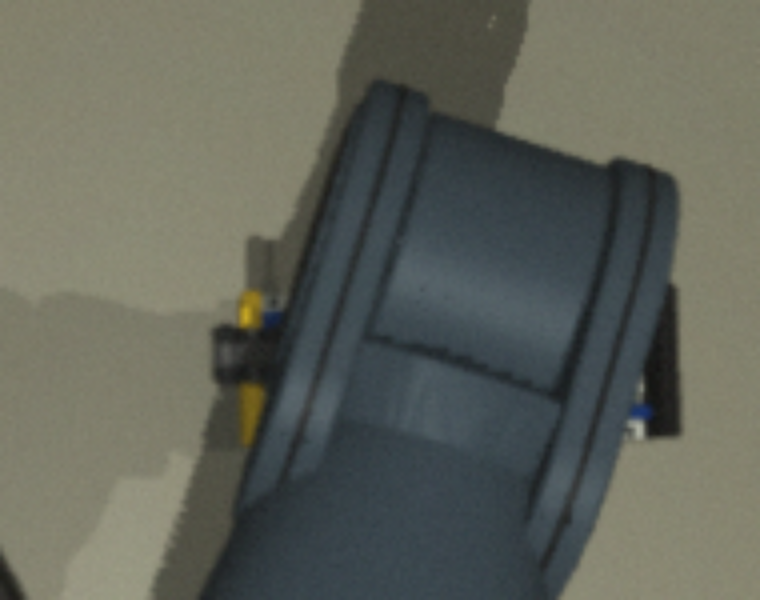

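>>> move_arm([
  [[-0.0005, -0.0004, -0.02], [0, 0, 0]],
  [[0, 0, -0.02], [0, 0, 0]],
  [[0, 0, -0.015], [0, 0, 0]],
  [[0, 0, -0.006], [0, 0, 0]],
  [[0, 0, -0.005], [0, 0, 0]],
  [[0, 0, 0], [0, 0, 0]],
  [[0, 0, 0], [0, 0, 0]],
])

```text
time: 6.05
ee_pos: [0.5312, -0.1013, 0.0499]
ee_rot: [[-1.0, -0.022, 0.001], [-0.022, 1.0, -0.0], [-0.001, -0.0, -1.0]]
contact_force: [-0.6, -0.4, 0.9]
finger_gap: 0.0107
```

```bash
python3 st.py
```

```text
t 6.05 pos [ 0.5312 -0.1013  0.0499] yawx -3.12 z [ 0.001 -0.    -1.   ] gap 0.0107 F [-0.6 -0.4  0.9] q [-0.31  0.14 -0.2   1.23 -0.   -0.33]
```

Down a last 2 mm, then open a little.

>>> move_arm([
  [[0, 0, -0.002], [0, 0, 0]],
  [[0, 0, 0], [0, 0, 0]],
  [[0, 0, 0], [0, 0, 0]],
])

```text
time: 6.35
ee_pos: [0.5308, -0.1013, 0.0475]
ee_rot: [[-1.0, -0.022, 0.001], [-0.022, 1.0, -0.0], [-0.001, -0.0, -1.0]]
contact_force: [-0.7, 0.5, 0.1]
finger_gap: 0.0104
```

>>> move_arm([
  [[0, 0, 0], [0, 0, 0]],
  [[0, 0, 0], [0, 0, 0]],
  [[0, 0, 0], [0, 0, 0]],
  [[0, 0, 0], [0, 0, 0]],
  [[0, 0, 0.02], [0, 0, 0]],
  [[0, 0, 0.02], [0, 0, 0]],
  [[0, 0, 0.03], [0, 0, 0]],
  [[0, 0, 0], [0, 0, 0]],
], gripper=0.026)

```text
time: 7.15
ee_pos: [0.5337, -0.1021, 0.1221]
ee_rot: [[-1.0, -0.022, 0.009], [-0.022, 1.0, -0.003], [-0.009, -0.003, -1.0]]
contact_force: [1.2, -0.1, 0.2]
finger_gap: 0.0257
```

```bash
python3 st.py; python3 - <<'E'
from h import *
f=grab_frame('side'); cv2.imwrite('pics/g3.png',cv2.resize(f['frame'][150:290,190:370,::-1],None,fx=4,fy=4))
E
```

```text
t 7.15 pos [ 0.5337 -0.1021  0.1221] yawx -3.12 z [ 0.009 -0.003 -1.   ] gap 0.0257 F [ 1.2 -0.1  0.2] q [-0.31  0.1  -0.1   1.36  0.   -0.33]
```

View pics/g3.png

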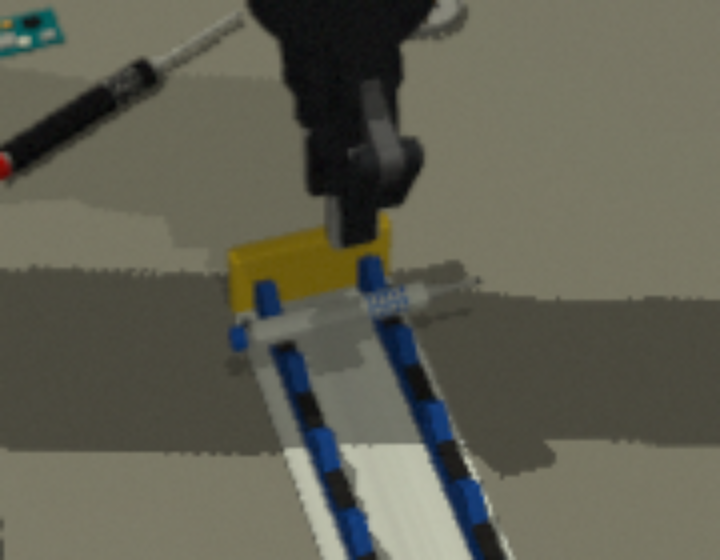

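>>> move_arm([
  [[-0.0078, 0.0325, 0], [0, 0, -0.0543]],
  [[-0.0078, 0.0325, 0], [0, 0, -0.0543]],
  [[-0.0078, 0.0325, 0], [0, 0, -0.0543]],
  [[-0.0078, 0.0325, 0], [0, 0, -0.0543]],
  [[-0.0078, 0.0325, 0], [0, 0, -0.0543]],
  [[-0.0078, 0.0325, 0], [0, 0, -0.0543]],
  [[-0.0078, 0.0325, 0], [0, 0, -0.0543]],
  [[-0.0078, 0.0325, 0], [0, 0, -0.0543]],
  [[-0.0078, 0.0325, 0], [0, 0, -0.0543]],
  [[-0.0078, 0.0325, 0], [0, 0, -0.0543]],
  [[-0.0078, 0.0325, 0], [0, 0, -0.0543]],
  [[-0.0078, 0.0325, 0], [0, 0, -0.0543]],
  [[0, 0, 0], [0, 0, 0]],
  [[0, 0, 0], [0, 0, 0]],
  [[0, 0, 0], [0, 0, 0]],
], gripper=0.045)

```text
time: 8.7
ee_pos: [0.4367, 0.288, 0.1162]
ee_rot: [[-0.808, 0.589, -0.001], [0.589, 0.808, -0.001], [0.0, -0.002, -1.0]]
contact_force: [1.0, 0.2, 0.0]
finger_gap: 0.0451
```

```bash
python3 st.py
```

```text
t 8.7 pos [0.4367 0.288  0.1162] yawx 2.512 z [-0.001 -0.001 -1.   ] gap 0.0451 F [1.  0.2 0. ] q [ 0.46  0.06 -0.16  1.36 -0.    1.09]
```

Descend to about 0.022 and close.

>>> move_arm([
  [[0.0015, 0.001, -0.022], [0, 0, 0]],
  [[0, 0, -0.022], [0, 0, 0]],
  [[0, 0, -0.022], [0, 0, 0]],
  [[0, 0, -0.018], [0, 0, 0]],
  [[0, 0, -0.005], [0, 0, 0]],
  [[0, 0, -0.005], [0, 0, 0]],
  [[0, 0, 0], [0, 0, 0]],
  [[0, 0, 0], [0, 0, 0]],
])

```text
time: 9.5
ee_pos: [0.4394, 0.29, 0.0242]
ee_rot: [[-0.808, 0.589, 0.002], [0.589, 0.808, 0.001], [-0.001, 0.002, -1.0]]
contact_force: [0.0, 0.3, 0.4]
finger_gap: 0.0449
```

>>> move_arm([
  [[0, 0, 0], [0, 0, 0]],
  [[0, 0, 0], [0, 0, 0]],
  [[0, 0, 0], [0, 0, 0]],
  [[0, 0, 0], [0, 0, 0]],
  [[0, 0, 0], [0, 0, 0]],
  [[0, 0, 0], [0, 0, 0]],
  [[0, 0, 0], [0, 0, 0]],
], gripper=0)

```text
time: 10.2
ee_pos: [0.4393, 0.2903, 0.0241]
ee_rot: [[-0.808, 0.589, 0.002], [0.589, 0.808, 0.001], [-0.001, 0.002, -1.0]]
contact_force: [-0.0, 0.2, 5.6]
finger_gap: 0.0124
```

```bash
python3 st.py; python3 - <<'E'
from h import *
f=grab_frame('side'); cv2.imwrite('pics/g4.png',cv2.resize(f['frame'][60:200,120:310,::-1],None,fx=4,fy=4))
E
```

```text
t 10.2 pos [0.4393 0.2903 0.0241] yawx 2.512 z [ 0.002  0.001 -1.   ] gap 0.0124 F [-0.   0.2  5.6] q [ 0.46  0.13 -0.27  1.17  0.    1.09]
```

View pics/g4.png

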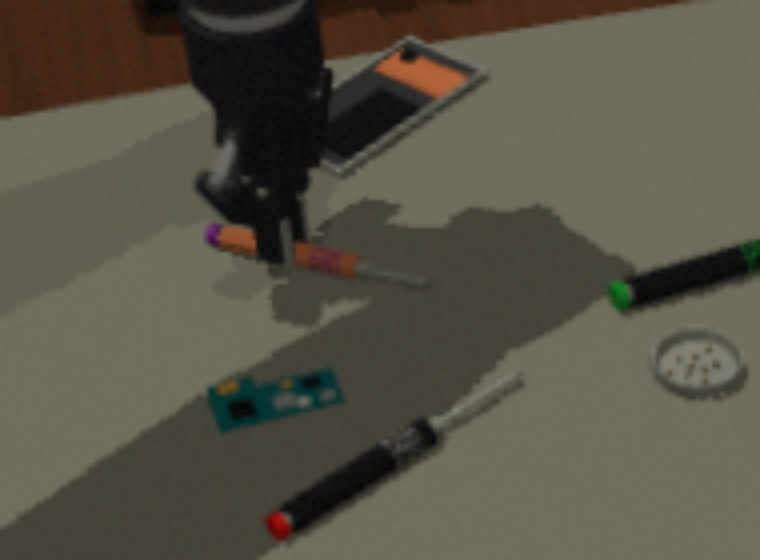

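Grip height is marginal, so I will reopen, lower 4 mm and grip again.

>>> move_arm([
  [[0, 0, 0], [0, 0, 0]],
  [[0, 0, 0], [0, 0, 0]],
  [[0, 0, 0], [0, 0, 0]],
  [[0, 0, -0.0035], [0, 0, 0]],
  [[0, 0, 0], [0, 0, 0]],
  [[0, 0, 0], [0, 0, 0]],
], gripper=0.03)

```text
time: 10.85
ee_pos: [0.4382, 0.2897, 0.0192]
ee_rot: [[-0.808, 0.589, -0.001], [0.589, 0.808, -0.0], [0.0, -0.001, -1.0]]
contact_force: [-0.2, 0.5, -0.3]
finger_gap: 0.03
```

>>> move_arm([
  [[0, 0, 0], [0, 0, 0]],
  [[0, 0, 0], [0, 0, 0]],
  [[0, 0, 0], [0, 0, 0]],
  [[0, 0, 0], [0, 0, 0]],
  [[0, 0, 0], [0, 0, 0]],
  [[0, 0, 0], [0, 0, 0]],
  [[0, 0, 0], [0, 0, 0]],
], gripper=0)

```text
time: 11.55
ee_pos: [0.4385, 0.2898, 0.0196]
ee_rot: [[-0.808, 0.589, -0.0], [0.589, 0.808, 0.0], [0.0, 0.0, -1.0]]
contact_force: [-0.7, 0.2, -0.0]
finger_gap: 0.0124
```

>>> move_arm([
  [[0, 0, 0.02], [0, 0, 0]],
  [[0, 0, 0.025], [0, 0, 0]],
  [[0, 0, 0.025], [0, 0, 0]],
  [[0, 0, 0.025], [0, 0, 0]],
  [[0.0067, -0.0311, 0], [0, 0, 0.0465]],
  [[0.0067, -0.0311, 0], [0, 0, 0.0465]],
  [[0.0067, -0.0311, 0], [0, 0, 0.0465]],
  [[0.0067, -0.0311, 0], [0, 0, 0.0465]],
  [[0.0067, -0.0311, 0], [0, 0, 0.0465]],
  [[0.0067, -0.0311, 0], [0, 0, 0.0465]],
  [[0.0067, -0.0311, 0], [0, 0, 0.0465]],
  [[0.0067, -0.0311, 0], [0, 0, 0.0465]],
  [[0.0067, -0.0311, 0], [0, 0, 0.0465]],
  [[0.0067, -0.0311, 0], [0, 0, 0.0465]],
  [[0.0067, -0.0311, 0], [0, 0, 0.0465]],
  [[0.0067, -0.0311, 0], [0, 0, 0.0465]],
  [[0.0067, -0.0311, 0], [0, 0, 0.0465]],
  [[0.0067, -0.0311, 0], [0, 0, 0.0465]],
  [[0, 0, 0], [0, 0, 0]],
  [[0, 0, 0], [0, 0, 0]],
])

```text
time: 13.55
ee_pos: [0.532, -0.146, 0.1143]
ee_rot: [[-1.0, -0.019, -0.001], [-0.019, 1.0, 0.001], [0.001, 0.001, -1.0]]
contact_force: [-0.4, 1.4, 0.1]
finger_gap: 0.0125
```

>>> move_arm([
  [[0, 0, 0], [0, 0, 0]],
  [[0, 0, 0], [0, 0, 0]],
])

```text
time: 13.75
ee_pos: [0.5321, -0.1444, 0.1145]
ee_rot: [[-1.0, -0.022, -0.0], [-0.022, 1.0, 0.0], [0.0, 0.0, -1.0]]
contact_force: [-0.5, 0.2, -0.1]
finger_gap: 0.0127
```

```bash
python3 st.py; python3 - <<'E'
from h import *
f=grab_frame('side'); cv2.imwrite('pics/g5.png',cv2.resize(f['frame'][100:290,190:400,::-1],None,fx=3,fy=3))
E
```

```text
t 13.75 pos [ 0.5321 -0.1444  0.1145] yawx -3.119 z [-0.  0. -1.] gap 0.0127 F [-0.5  0.2 -0.1] q [-0.39  0.13 -0.08  1.36  0.   -0.41]
```

View pics/g5.png

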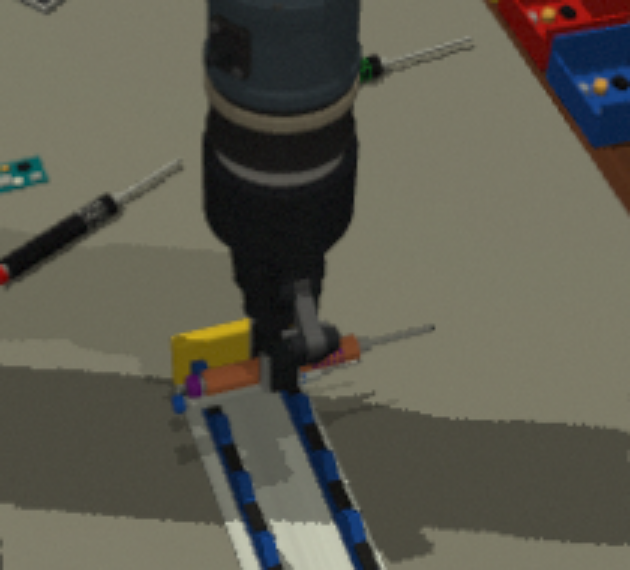

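The driver is held level. Now lower to z≈0.047 at N3.

>>> move_arm([
  [[0, -0.001, -0.02], [0, 0, 0]],
  [[0, 0, -0.02], [0, 0, 0]],
  [[0, 0, -0.015], [0, 0, 0]],
  [[0, 0, -0.006], [0, 0, 0]],
  [[0, 0, -0.004], [0, 0, 0]],
  [[0, 0, -0.002], [0, 0, 0]],
  [[0, 0, 0], [0, 0, 0]],
  [[0, 0, 0], [0, 0, 0]],
])

```text
time: 14.6
ee_pos: [0.5329, -0.1468, 0.0485]
ee_rot: [[-1.0, -0.021, 0.001], [-0.021, 1.0, -0.001], [-0.001, -0.001, -1.0]]
contact_force: [0.5, 0.1, -0.5]
finger_gap: 0.0123
```

```bash
python3 st.py
```

```text
t 14.6 pos [ 0.5329 -0.1468  0.0485] yawx -3.12 z [ 0.001 -0.001 -1.   ] gap 0.0123 F [ 0.5  0.1 -0.5] q [-0.39  0.17 -0.17  1.23 -0.   -0.41]
```

>>> move_arm([
  [[0, 0, -0.0015], [0, 0, 0]],
  [[0, 0, 0], [0, 0, 0]],
  [[0, 0, 0], [0, 0, 0]],
])

```text
time: 14.9
ee_pos: [0.5327, -0.1468, 0.0466]
ee_rot: [[-1.0, -0.021, 0.001], [-0.021, 1.0, -0.0], [-0.001, -0.0, -1.0]]
contact_force: [-0.4, -0.1, 0.8]
finger_gap: 0.0124
```

>>> move_arm([
  [[0, 0, 0], [0, 0, 0]],
  [[0, 0, 0], [0, 0, 0]],
  [[0, 0, 0], [0, 0, 0]],
  [[0, 0, 0], [0, 0, 0]],
  [[0, 0, 0.02], [0, 0, 0]],
  [[0, 0, 0.02], [0, 0, 0]],
  [[0, 0, 0.03], [0, 0, 0]],
  [[0, 0, 0], [0, 0, 0]],
  [[0, 0, 0], [0, 0, 0]],
], gripper=0.028)

```text
time: 15.8
ee_pos: [0.533, -0.1469, 0.1171]
ee_rot: [[-1.0, -0.021, 0.002], [-0.021, 1.0, -0.001], [-0.002, -0.001, -1.0]]
contact_force: [0.0, -0.6, -1.1]
finger_gap: 0.0278
```

```bash
python3 st.py; python3 - <<'E'
from h import *
f=grab_frame('side'); cv2.imwrite('pics/g6.png',cv2.resize(f['frame'][100:290,120:400,::-1],None,fx=2.8,fy=2.8))
E
```

```text
t 15.8 pos [ 0.533  -0.1469  0.1171] yawx -3.12 z [ 0.002 -0.001 -1.   ] gap 0.0278 F [ 0.  -0.6 -1.1] q [-0.39  0.13 -0.08  1.36  0.   -0.41]
```

View pics/g6.png

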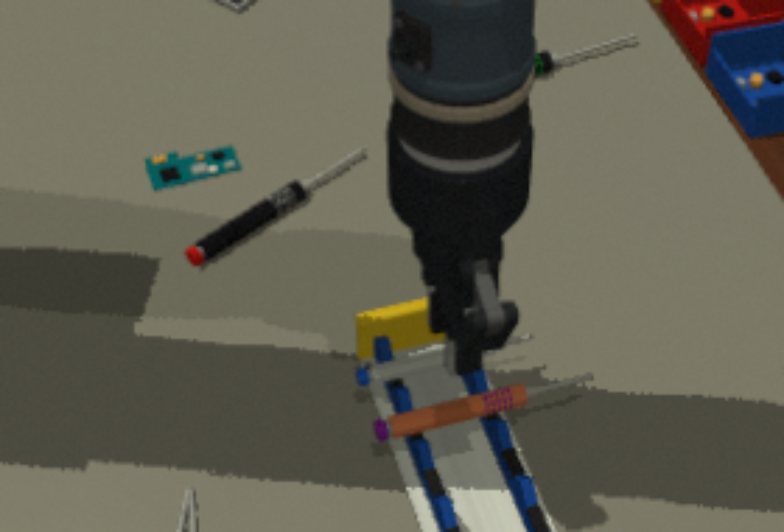

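>>> move_arm([
  [[-0.011, 0.029, 0], [0, 0, 0.058]],
  [[-0.011, 0.029, 0], [0, 0, 0.058]],
  [[-0.011, 0.029, 0], [0, 0, 0.058]],
  [[-0.011, 0.029, 0], [0, 0, 0.058]],
  [[-0.011, 0.029, 0], [0, 0, 0.058]],
  [[-0.011, 0.029, 0], [0, 0, 0.058]],
  [[-0.011, 0.029, 0], [0, 0, 0.058]],
  [[-0.011, 0.029, 0], [0, 0, 0.058]],
  [[0, 0, 0], [0, 0, 0]],
  [[0, 0, 0], [0, 0, 0]],
  [[0, 0, 0], [0, 0, 0]],
], gripper=0.042)

```text
time: 16.95
ee_pos: [0.4441, 0.0848, 0.1152]
ee_rot: [[-0.885, -0.466, -0.001], [-0.465, 0.885, -0.001], [0.001, 0.0, -1.0]]
contact_force: [0.5, 0.0, 0.1]
finger_gap: 0.042
```

```bash
python3 st.py
```

```text
t 16.95 pos [0.4441 0.0848 0.1152] yawx -2.657 z [-0.001 -0.001 -1.   ] gap 0.042 F [0.5 0.  0.1] q [ 0.04 -0.13 -0.34  1.36 -0.   -0.44]
```

Pose as wanted. Descend 94 mm to ≈0.021 and grip.

>>> move_arm([
  [[0, 0, -0.022], [0, 0, 0]],
  [[0, 0, -0.022], [0, 0, 0]],
  [[0, 0, -0.022], [0, 0, 0]],
  [[0, 0, -0.018], [0, 0, 0]],
  [[0, 0, -0.005], [0, 0, 0]],
  [[0, 0, -0.005], [0, 0, 0]],
  [[0, 0, 0], [0, 0, 0]],
  [[0, 0, 0], [0, 0, 0]],
  [[0, 0, 0], [0, 0, 0]],
])

```text
time: 17.85
ee_pos: [0.4453, 0.0854, 0.0232]
ee_rot: [[-0.885, -0.466, 0.002], [-0.466, 0.885, 0.0], [-0.002, -0.001, -1.0]]
contact_force: [0.2, 0.9, -0.1]
finger_gap: 0.0416
```

>>> move_arm([
  [[0, 0, 0], [0, 0, 0]],
  [[0, 0, 0], [0, 0, 0]],
  [[0, 0, 0], [0, 0, 0]],
  [[0, 0, 0], [0, 0, 0]],
  [[0, 0, 0], [0, 0, 0]],
  [[0, 0, 0], [0, 0, 0]],
  [[0, 0, 0], [0, 0, 0]],
], gripper=0)

```text
time: 18.55
ee_pos: [0.4449, 0.0855, 0.0228]
ee_rot: [[-0.885, -0.466, 0.001], [-0.466, 0.885, 0.0], [-0.001, -0.0, -1.0]]
contact_force: [-0.1, 0.1, 6.8]
finger_gap: 0.0145
```

```bash
python3 st.py; python3 - <<'E'
from h import *
f=grab_frame('side'); cv2.imwrite('pics/g7.png',cv2.resize(f['frame'][90:230,130:320,::-1],None,fx=4,fy=4))
E
```

```text
t 18.55 pos [0.4449 0.0855 0.0228] yawx -2.656 z [ 0.001  0.    -1.   ] gap 0.0145 F [-0.1  0.1  6.8] q [ 0.04 -0.06 -0.47  1.16  0.   -0.44]
```

View pics/g7.png

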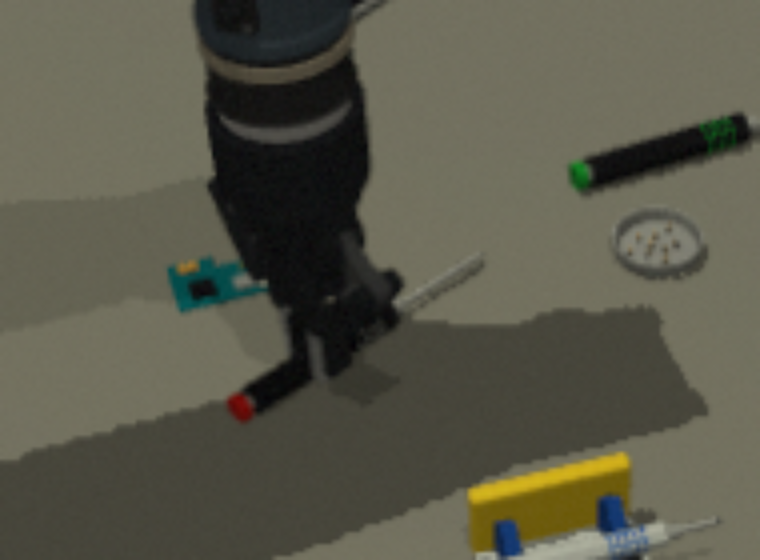

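>>> move_arm([
  [[0, 0, 0.02], [0, 0, 0]],
  [[0, 0, 0.025], [0, 0, 0]],
  [[0, 0, 0.025], [0, 0, 0]],
  [[0, 0, 0.025], [0, 0, 0]],
  [[0.0088, -0.0276, 0], [0, 0, -0.0464]],
  [[0.0088, -0.0276, 0], [0, 0, -0.0464]],
  [[0.0088, -0.0276, 0], [0, 0, -0.0464]],
  [[0.0088, -0.0276, 0], [0, 0, -0.0464]],
  [[0.0088, -0.0276, 0], [0, 0, -0.0464]],
  [[0.0088, -0.0276, 0], [0, 0, -0.0464]],
  [[0.0088, -0.0276, 0], [0, 0, -0.0464]],
  [[0.0088, -0.0276, 0], [0, 0, -0.0464]],
  [[0.0088, -0.0276, 0], [0, 0, -0.0464]],
  [[0.0088, -0.0276, 0], [0, 0, -0.0464]],
  [[0, 0, 0], [0, 0, 0]],
  [[0, 0, 0], [0, 0, 0]],
  [[0, 0, 0], [0, 0, 0]],
])

```text
time: 20.3
ee_pos: [0.5316, -0.1897, 0.1163]
ee_rot: [[-1.0, -0.022, -0.002], [-0.022, 1.0, 0.001], [0.002, 0.001, -1.0]]
contact_force: [-0.2, 0.2, 0.1]
finger_gap: 0.0145
```

```bash
python3 st.py; python3 - <<'E'
from h import *
f=grab_frame('side'); cv2.imwrite('pics/g8.png',cv2.resize(f['frame'][130:330,190:400,::-1],None,fx=3,fy=3))
E
```

```text
t 20.3 pos [ 0.5316 -0.1897  0.1163] yawx -3.12 z [-0.002  0.001 -1.   ] gap 0.0145 F [-0.2  0.2  0.1] q [-0.46  0.16 -0.04  1.37  0.   -0.48]
```

View pics/g8.png

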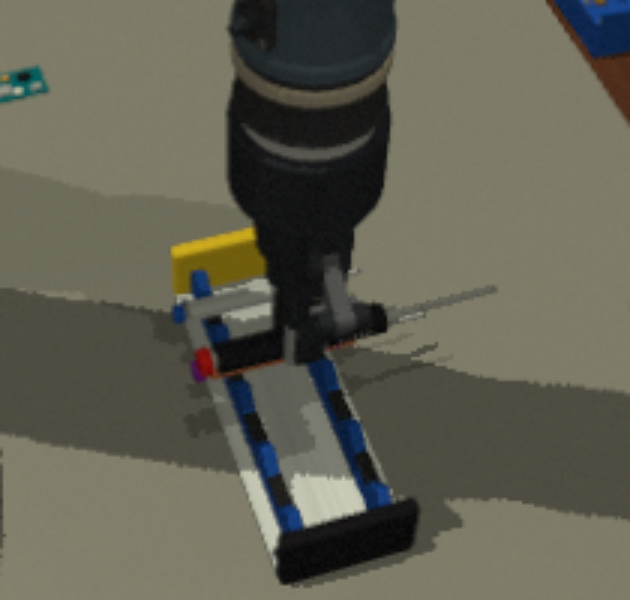

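>>> move_arm([
  [[0.0005, -0.0005, -0.02], [0, 0, 0]],
  [[0, 0, -0.02], [0, 0, 0]],
  [[0, 0, -0.015], [0, 0, 0]],
  [[0, 0, -0.006], [0, 0, 0]],
  [[0, 0, -0.004], [0, 0, 0]],
  [[0, 0, 0], [0, 0, 0]],
  [[0, 0, 0], [0, 0, 0]],
])

```text
time: 21.05
ee_pos: [0.5334, -0.1913, 0.053]
ee_rot: [[-1.0, -0.021, 0.001], [-0.021, 1.0, -0.001], [-0.001, -0.001, -1.0]]
contact_force: [-0.4, 0.0, -0.7]
finger_gap: 0.0143
```

```bash
python3 st.py
```

```text
t 21.05 pos [ 0.5334 -0.1913  0.053 ] yawx -3.12 z [ 0.001 -0.001 -1.   ] gap 0.0143 F [-0.4  0.  -0.7] q [-0.46  0.2  -0.13  1.24 -0.   -0.48]
```

>>> move_arm([
  [[0, 0, -0.0025], [0, 0, 0]],
  [[0, 0, 0], [0, 0, 0]],
  [[0, 0, 0], [0, 0, 0]],
])

```text
time: 21.35
ee_pos: [0.533, -0.1912, 0.0499]
ee_rot: [[-1.0, -0.021, 0.0], [-0.021, 1.0, -0.0], [-0.0, -0.0, -1.0]]
contact_force: [-1.1, 0.2, -0.1]
finger_gap: 0.0146
```

>>> move_arm([
  [[0, 0, 0], [0, 0, 0]],
  [[0, 0, 0], [0, 0, 0]],
  [[0, 0, 0], [0, 0, 0]],
  [[0, 0, 0], [0, 0, 0]],
  [[0, 0, 0.02], [0, 0, 0]],
  [[0, 0, 0.02], [0, 0, 0]],
  [[0, 0, 0.03], [0, 0, 0]],
  [[0, 0, 0], [0, 0, 0]],
  [[0, 0, 0], [0, 0, 0]],
], gripper=0.03)

```text
time: 22.25
ee_pos: [0.5336, -0.1915, 0.1206]
ee_rot: [[-1.0, -0.021, 0.002], [-0.021, 1.0, -0.001], [-0.002, -0.001, -1.0]]
contact_force: [-0.3, 0.2, 0.2]
finger_gap: 0.0299
```

```bash
python3 st.py; python3 - <<'E'
from h import *
f=grab_frame('side'); cv2.imwrite('pics/g9.png',cv2.resize(f['frame'][100:330,120:400,::-1],None,fx=2.6,fy=2.6))
E
```

```text
t 22.25 pos [ 0.5336 -0.1915  0.1206] yawx -3.12 z [ 0.002 -0.001 -1.   ] gap 0.0299 F [-0.3  0.2  0.2] q [-0.46  0.16 -0.03  1.37 -0.   -0.48]
```

View pics/g9.png

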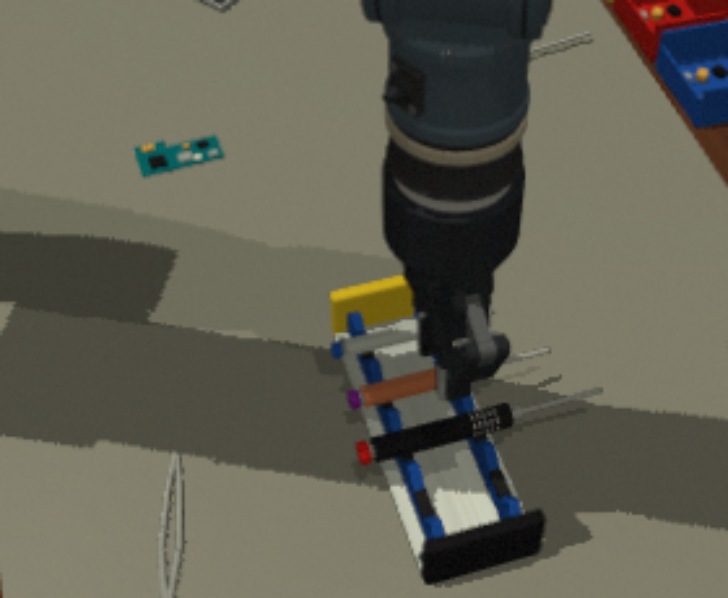

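>>> move_arm([
  [[0.0117, 0.0322, 0], [0, 0, 0.0103]],
  [[0.0117, 0.0322, 0], [0, 0, 0.0103]],
  [[0.0117, 0.0322, 0], [0, 0, 0.0103]],
  [[0.0117, 0.0322, 0], [0, 0, 0.0103]],
  [[0.0117, 0.0322, 0], [0, 0, 0.0103]],
  [[0.0117, 0.0322, 0], [0, 0, 0.0103]],
  [[0.0117, 0.0322, 0], [0, 0, 0.0103]],
  [[0.0117, 0.0322, 0], [0, 0, 0.0103]],
  [[0.0117, 0.0322, 0], [0, 0, 0.0103]],
  [[0.0117, 0.0322, 0], [0, 0, 0.0103]],
  [[0.0117, 0.0322, 0], [0, 0, 0.0103]],
  [[0.0117, 0.0322, 0], [0, 0, 0.0103]],
  [[0, 0, 0], [0, 0, 0]],
  [[0, 0, 0], [0, 0, 0]],
  [[0, 0, 0], [0, 0, 0]],
], gripper=0.045)

```text
time: 23.8
ee_pos: [0.6724, 0.1943, 0.1182]
ee_rot: [[-0.99, -0.144, -0.003], [-0.144, 0.99, -0.001], [0.003, -0.001, -1.0]]
contact_force: [-0.7, -0.7, -0.0]
finger_gap: 0.0449
```

```bash
python3 st.py
```

```text
t 23.8 pos [0.6724 0.1943 0.1182] yawx -2.998 z [-0.003 -0.001 -1.   ] gap 0.0449 F [-0.7 -0.7 -0. ] q [ 0.19  0.52  0.42  1.47 -0.    0.04]
```

>>> move_arm([
  [[0.0005, 0.0015, -0.022], [0, 0, 0]],
  [[0, 0, -0.022], [0, 0, 0]],
  [[0, 0, -0.022], [0, 0, 0]],
  [[0, 0, -0.02], [0, 0, 0]],
  [[0, 0, -0.006], [0, 0, 0]],
  [[0, 0, -0.005], [0, 0, 0]],
  [[0, 0, 0], [0, 0, 0]],
  [[0, 0, 0], [0, 0, 0]],
  [[0, 0, 0], [0, 0, 0]],
])

```text
time: 24.7
ee_pos: [0.6748, 0.197, 0.0243]
ee_rot: [[-0.99, -0.144, 0.003], [-0.144, 0.99, 0.0], [-0.003, 0.0, -1.0]]
contact_force: [-0.1, -0.7, 0.7]
finger_gap: 0.045
```

>>> move_arm([
  [[0, 0, 0], [0, 0, 0]],
  [[0, 0, 0], [0, 0, 0]],
  [[0, 0, 0], [0, 0, 0]],
  [[0, 0, 0], [0, 0, 0]],
  [[0, 0, 0], [0, 0, 0]],
  [[0, 0, 0], [0, 0, 0]],
  [[0, 0, 0], [0, 0, 0]],
], gripper=0)

```text
time: 25.4
ee_pos: [0.6743, 0.1971, 0.0235]
ee_rot: [[-0.99, -0.144, 0.002], [-0.144, 0.99, 0.0], [-0.002, 0.0, -1.0]]
contact_force: [-0.1, 0.6, 5.2]
finger_gap: 0.0164
```

```bash
python3 st.py; python3 - <<'E'
from h import *
f=grab_frame('side'); cv2.imwrite('pics/g10.png',cv2.resize(f['frame'][60:200,210:400,::-1],None,fx=4,fy=4))
E
```

```text
t 25.4 pos [0.6743 0.1971 0.0235] yawx -2.997 z [ 0.002  0.    -1.   ] gap 0.0164 F [-0.1  0.6  5.2] q [0.19 0.57 0.28 1.29 0.   0.04]
```

View pics/g10.png

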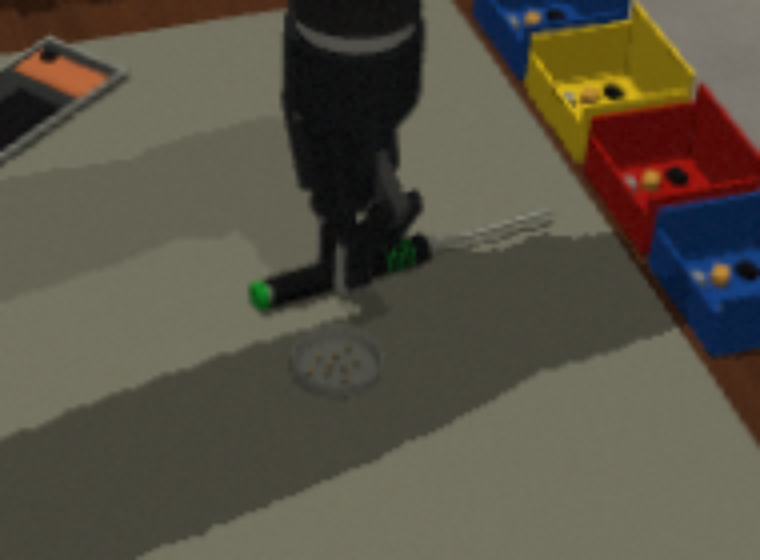

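>>> move_arm([
  [[0, 0, 0.02], [0, 0, 0]],
  [[0, 0, 0.025], [0, 0, 0]],
  [[0, 0, 0.025], [0, 0, 0]],
  [[0, 0, 0.025], [0, 0, 0]],
  [[-0.01, -0.0309, 0], [0, 0, -0.0089]],
  [[-0.01, -0.0309, 0], [0, 0, -0.0089]],
  [[-0.01, -0.0309, 0], [0, 0, -0.0089]],
  [[-0.01, -0.0309, 0], [0, 0, -0.0089]],
  [[-0.01, -0.0309, 0], [0, 0, -0.0089]],
  [[-0.01, -0.0309, 0], [0, 0, -0.0089]],
  [[-0.01, -0.0309, 0], [0, 0, -0.0089]],
  [[-0.01, -0.0309, 0], [0, 0, -0.0089]],
  [[-0.01, -0.0309, 0], [0, 0, -0.0089]],
  [[-0.01, -0.0309, 0], [0, 0, -0.0089]],
  [[-0.01, -0.0309, 0], [0, 0, -0.0089]],
  [[-0.01, -0.0309, 0], [0, 0, -0.0089]],
  [[-0.01, -0.0309, 0], [0, 0, -0.0089]],
  [[-0.01, -0.0309, 0], [0, 0, -0.0089]],
  [[0, 0, 0], [0, 0, 0]],
  [[0, 0, 0], [0, 0, 0]],
])

```text
time: 27.45
ee_pos: [0.5327, -0.2359, 0.1163]
ee_rot: [[-1.0, -0.018, -0.002], [-0.018, 1.0, 0.002], [0.002, 0.002, -1.0]]
contact_force: [-0.3, 0.0, -0.5]
finger_gap: 0.0166
```

>>> move_arm([
  [[0, 0, 0], [0, 0, 0]],
  [[0, 0, 0], [0, 0, 0]],
])

```text
time: 27.65
ee_pos: [0.5338, -0.2346, 0.1172]
ee_rot: [[-1.0, -0.022, -0.001], [-0.022, 1.0, 0.001], [0.001, 0.001, -1.0]]
contact_force: [-0.5, -1.0, 0.4]
finger_gap: 0.0168
```

```bash
python3 st.py; python3 - <<'E'
from h import *
f=grab_frame('side'); cv2.imwrite('pics/g11.png',cv2.resize(f['frame'][150:350,190:400,::-1],None,fx=3,fy=3))
E
```

```text
t 27.65 pos [ 0.5338 -0.2346  0.1172] yawx -3.12 z [-0.001  0.001 -1.   ] gap 0.0168 F [-0.5 -1.   0.4] q [-0.53  0.21  0.01  1.37  0.   -0.55]
```

View pics/g11.png

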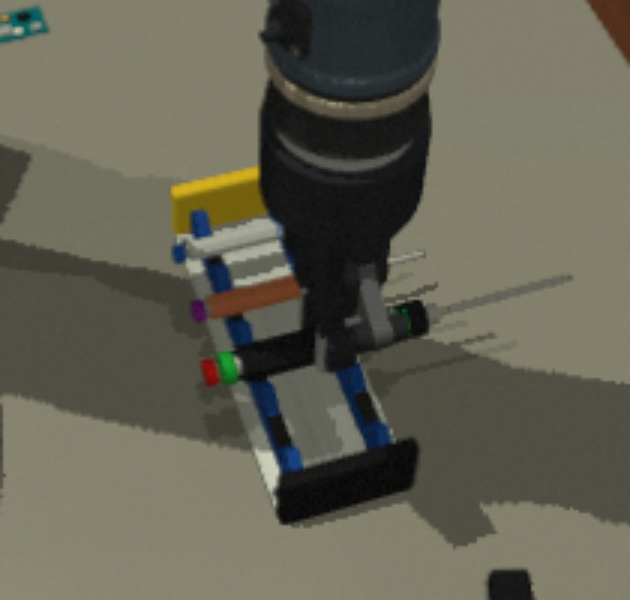

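>>> move_arm([
  [[0, -0.0005, -0.02], [0, 0, 0]],
  [[0, 0, -0.02], [0, 0, 0]],
  [[0, 0, -0.015], [0, 0, 0]],
  [[0, 0, -0.006], [0, 0, 0]],
  [[0, 0, -0.004], [0, 0, 0]],
  [[0, 0, 0], [0, 0, 0]],
  [[0, 0, 0], [0, 0, 0]],
])

```text
time: 28.4
ee_pos: [0.5343, -0.2366, 0.0535]
ee_rot: [[-1.0, -0.02, 0.001], [-0.02, 1.0, -0.001], [-0.001, -0.001, -1.0]]
contact_force: [1.1, 0.6, -0.4]
finger_gap: 0.0164
```

```bash
python3 st.py
```

```text
t 28.4 pos [ 0.5343 -0.2366  0.0535] yawx -3.121 z [ 0.001 -0.001 -1.   ] gap 0.0164 F [ 1.1  0.6 -0.4] q [-0.53  0.25 -0.07  1.25 -0.   -0.55]
```

>>> move_arm([
  [[0, 0.0005, -0.0025], [0, 0, 0]],
  [[0, 0, 0], [0, 0, 0]],
  [[0, 0, 0], [0, 0, 0]],
])

```text
time: 28.7
ee_pos: [0.5339, -0.2359, 0.0505]
ee_rot: [[-1.0, -0.02, 0.001], [-0.02, 1.0, -0.0], [-0.001, -0.0, -1.0]]
contact_force: [-0.0, -0.3, 0.3]
finger_gap: 0.0164
```

>>> move_arm([
  [[0, 0, 0], [0, 0, 0]],
  [[0, 0, 0], [0, 0, 0]],
  [[0, 0, 0], [0, 0, 0]],
  [[0, 0, 0], [0, 0, 0]],
  [[0, 0, 0.02], [0, 0, 0]],
  [[0, 0, 0.02], [0, 0, 0]],
  [[0, 0, 0.03], [0, 0, 0]],
  [[0, 0, 0.04], [0, 0, 0]],
  [[-0.03, -0.04, 0.03], [0, 0, 0]],
  [[-0.03, -0.04, 0.03], [0, 0, 0]],
  [[-0.03, -0.04, 0.03], [0, 0, 0]],
  [[-0.03, -0.04, 0], [0, 0, 0]],
  [[-0.03, -0.04, 0], [0, 0, 0]],
  [[-0.03, -0.04, 0], [0, 0, 0]],
  [[-0.03, -0.04, 0], [0, 0, 0]],
  [[0, 0, 0], [0, 0, 0]],
  [[0, 0, 0], [0, 0, 0]],
  [[0, 0, 0], [0, 0, 0]],
], gripper=0.031)

```text
time: 30.5
ee_pos: [0.337, -0.498, 0.2373]
ee_rot: [[-1.0, -0.021, 0.0], [-0.021, 1.0, 0.001], [-0.0, 0.001, -1.0]]
contact_force: [0.3, 0.1, -0.1]
finger_gap: 0.0307
```

```bash
python3 st.py; python3 - <<'E'
from h import *
import pickle
for n in('top','side'):
    f=grab_frame(n); pickle.dump(f,open(n+'9.pkl','wb'))
    c=(slice(100,300),slice(150,430)) if n=='top' else (slice(120,330),slice(150,400))
    cv2.imwrite(f'pics/{n}9.png',cv2.resize(f['frame'][c][:,:,::-1],None,fx=2.8,fy=2.8,interpolation=cv2.INTER_CUBIC))
E
```

```text
t 30.5 pos [ 0.337  -0.498   0.2373] yawx -3.121 z [ 0.     0.001 -1.   ] gap 0.0307 F [ 0.3  0.1 -0.1] q [-1.09  0.25  0.3   1.62  0.   -1.11]
```

View pics/top9.png

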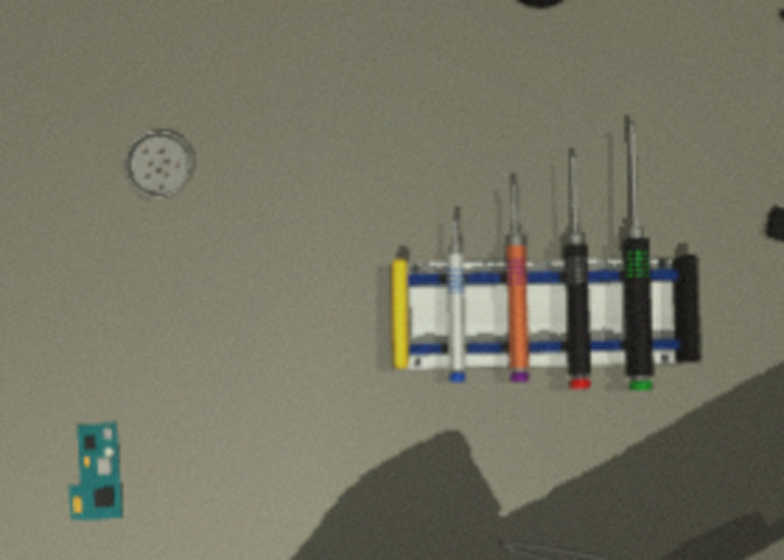

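View pics/side9.png

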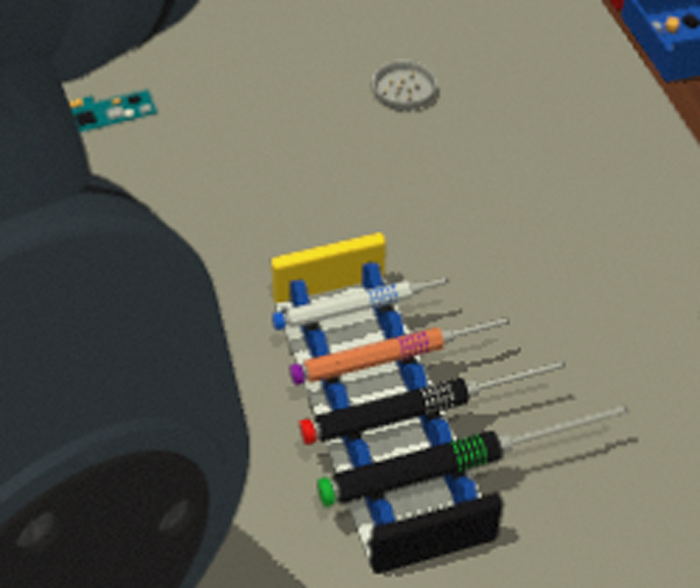

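```bash
python3 - <<'E'
from h import *
import pickle
f=pickle.load(open('top9.pkl','rb'))
R=[.006,.007,.008,.009];HL=[.084,.09,.096,.102]
rear=[(457.5,382),(519,381.5),(580,389),(641,390)];front=[(456,252),(515,243),(574,243),(635,237)]
N=[(.531,-.1007),(.532,-.1457),(.533,-.1907),(.534,-.2355)]
for k in range(4):
    z=.027+R[k]
    a,b=[onplane(f,np.array([q])/2.8+[150,100],z)[0,:2] for q in(rear[k],front[k])]
    d=b-a; u=d/np.hypot(*d); c=a+u*(HL[k]/2+.01)
    mid=(np.array(rear[k])+front[k])/2/2.8+[150,100]
    hs=[]
    for t in (.25,.35,.45,.55,.65,.75,.85):
        m=(np.array(rear[k])*(1-t)+np.array(front[k])*t)/2.8+[150,100]; m=np.round(m).astype(int)
        uv=[(m[0],m[1]+j) for j in(-2,-1,0,1,2)]; hs.append(np.median(depthpt(f,uv)[:,2]))
    print(k+1,'offset mm',((c-N[k])*1000).round(1),'yaw',np.arctan2(d[1],d[0]).round(3),'len',np.hypot(*d).round(4),HL[k]+.01,'tops',np.round(np.array(hs)*1000,1),'exp',(27+2000*R[k]))
f0=pickle.load(open('top0.pkl','rb'))
for g in(f0,f):
    h=cv2.cvtColor(g['frame'],cv2.COLOR_RGB2HSV)[240:300,165:205]; m=cv2.inRange(h,(80,100,40),(100,255,255)); v,u=np.nonzero(m)
    print('board px',u.mean()+165,v.mean()+240)
E
```

```text
1 offset mm [ 1.6 -2.5] yaw 0.011 len 0.096 0.094 tops [40.  38.4 40.1 39.4 39.  38.8 40.8] exp 39.0
2 offset mm [ 4. -2.] yaw 0.025 len 0.1024 0.09999999999999999 tops [40.8 42.1 39.4 41.5 39.8 42.4 40.4] exp 41.0
3 offset mm [ 0.5 -1.3] yaw 0.035 len 0.108 0.106 tops [44.4 44.3 43.8 44.8 42.2 44.3 44.9] exp 43.0
4 offset mm [ 1.8 -1.8] yaw 0.031 len 0.1133 0.11199999999999999 tops [43.5 45.1 46.3 45.9 46.  44.1 45.5] exp 45.0
board px 184.29585798816566 268.9437869822485
board px 184.27327327327328 268.8738738738739
```

All four drivers are within tolerance and level, and the board has not moved. Handing in.

```bash
python3 -c "
from plant import r
print(r.finish_job())"
```

```text
the job is handed in; nothing more can be done
None
```

All four screwdrivers are in the rack and the job is handed in, at about 31 s of the 102 s allowed. The shortest is in notch 4 next to the yellow plate, then notches 3 and 2, with the longest in notch 1 next to the black plate. All blades point away from the robot.

**Last checks:**
- **Position:** from the top view, handle middles were within 4 mm along and 2.5 mm across of the notch origins.
- **Angle:** yaws were within about 0.015 rad of the rack's direction.
- **Seating:** handle tops measured about 39, 41, 44 and 45 mm, against 39, 41, 43 and 45 mm expected if sunk home.
- **Board:** its image position moved less than 0.1 pixel.
- **Arm:** the gripper was clear of everything at hand-in.

**What disagreed or had to be mended:**
- The first grip on driver 2 was too near the fingertips, so I opened, lowered about 4 mm and gripped again.
- The finger gap read about 1.6 mm under each handle's width throughout. All four were held firmly all the same.
- The two cameras differed by up to 4 mm on where the drivers started.
- The measured cap-and-handle lengths came out 1–2 mm longer than stated.

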